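# Load the board tray into the bench tester and clamp it

## Robot

A 7-joint arm with a two-finger parallel gripper is mounted at the origin on the work surface. World frame = base frame: x ahead of the robot, y to its left, z up, the work surface at z = 0. Lengths are in m, angles in rad, forces in N, time in s.
With the tool pointing down it reaches from about 0.4 to 0.85 m from the base axis. Payload 4.5 kg.
Tool frame: the origin (TCP) lies on the centre line of the jaws, within the pads' length; the fingertips stand 8 mm ahead of it and the grasp point (between the pads) lies 11 mm behind it; z points along the fingers, x is the direction in which the jaws open and shut, and the axes are right-handed (so a half turn about z gives the same grasp; the last joint's range is limited). The gripper opens to 88 mm and grips with 3 to 60 N. Pads are 18 mm wide; open, the fingers measure 123 mm over their backs; the gripper's body (75 mm by 187 mm) begins 45 mm behind the grasp point.
Start: joints at [-1.229, 0.689, -0.195, 1.565, 0.157, 0.902, -0.215], TCP at [0.189, 0.596, 0.247] pointing down, gripper open.
Joint ranges: [-3.01, 3.01], [-0.46, 2.08], [-1.47, 1.51], [0.13, 2.56], [-1, 4.14], [0.04, 2.09], [-2.66, 2.66]. Speed limits (rad/s): [2.57, 2.57, 3.14, 3.14, 3.14, 3.14, 3.14].

## Interface

Orientations are given as a unit quaternion [x, y, z, w].
In Python, from plant import r gives the robot as it stands.
- The arm moves only by the shell command python3 -m pendant 'ROWS' [FORCE]. ROWS is JSON, a list of rows, each a list of 3 entries, a list of its own where there are three numbers: the turn, a rotation vector about the tool's x, y, z in rad, then the shift along the tool's x, y, z in m, then the opening, from 0 (shut) to 1 (fully open). In form: [[[wx, wy, wz], [tx, ty, tz], claw], ...]. A call has 1 to 10 rows; each row is the pose to reach, as a shift and turn from the pose commanded when the call began, along the tool's axes at that moment; what a row does not reach only later rows make up. A row lasts 1/10 s, in which the tool goes at most 50 mm and 8.59 degrees, less where a joint would pass 70% of its speed; a pose out of reach is approached as far as the arm can. A call with a gripper value outside its range is refused whole. The fingers move at their own pace and stop on an object; FORCE is the grip in N (left out, the last holds). Time passes only in rows, so rows that repeat a pose let the fingers close. It gives the time, the measured TCP pose, the force and the opening at its end, in the units of the state.
- r.get_state(): the state, without advancing time (a new reading comes with each control period).
- r.snapshot(name): name is "scene" or "top" or "wrist"; returns a dict with "image" (384x512x3 uint8, red, green, blue), "mtx" (3x3 intrinsics, pixels), "R" (3x3) and "t" (3): a world point X has camera coordinates R X + t; the wrist camera has in their place "T_tool_cam" (4x4, takes a point from camera to tool coordinates, whose origin is the TCP and whose axes are the tool frame's). Camera axes: x right, y down, z forward; pixel columns grow to the right and rows downward; lengths in m; the calibration is good to about 2 mm. A picture is of the moment at which its call begins: read the wrist's pose just before it. There is no depth.
- r.finish_job(): hands the job in, once; it reports no verdict.
The state is a dict: "clock": time; "q": joint angles; "qd": joint speeds; "joint_torque": joint torques, N m; "tool_pos": TCP position; "eef_rot": TCP orientation; "contact_force": force on the tool from outside, world axes, zero at the start; "moment": the same for the moment, N m; "opening": opening from 0.0 (shut) to 1.0 (fully open).
Only numpy, scipy, OpenCV 4.12 (cv2) and the standard library are available. Lean on these libraries where they do the work, as an engineer would, in place of code of your own. Each camera call takes 0.05 s, during which the arm holds its last target. There are 200 camera calls.

## Task

Load the tray that carries the green circuit board into the blue tester: slide it in over the apron, gently and never forced, until it is fully home; the bay's hidden left wall is there to be felt for and slid along. Then throw the red clamp lever on the tester's roof all the way over to the back, and let go of everything. Keep the tray roughly level and leave the empty tray and the other things on the bench where they are.

Things in the scene. Friction and masses are not known exactly. Their poses are not given: they have to be found in the camera images.
- tester: Fixed blue board tester, a low box 130 deep, 170 wide, 78 high, with a hidden bay open to the front. Its origin lies on the bench under the middle of the bay's mouth, in the plane of the front face; x points into the bay (away from the robot), y to the left, z up.
- apron_edge (a point): Middle of the front edge of the tester's dark steel apron with yellow stripes, on its top. The apron is 170 wide, reaches 60 out from the front face, its top is 8 above the bench, and it goes on inside, level, as the bay's floor.
- bay_mouth (a point): Middle of the bottom edge of the bay's mouth (120 wide, 30 high), at floor height, in the front face; axes as the tester. Inside on the left a straight stiff side wall begins 15 in (blunt end) and runs to the back, parallel to the tester's x; the guide on the right begins only about 45 in, with a short lead-in. To line up: enter well to the right, feel left for the wall, slide along it.
- bay_mid (a point): Point on the tester's middle line, 70 in, at floor height. Here the left wall and right guide form a channel 87 wide (the tray is 84); its centre line lies anywhere up to 12 left or right of this point, and the back stop 91 to 109 in from the face: unseen, not reported, to be felt. Wall, guide and stop are delicate: over 25 N between tray and tester is forcing, 3 to 10 N is plenty.
- tray_handle (a point): Centre of the upright black handle of the wanted tray (grey, with a green board), 31 above the tray's underside. The handle is 16 along x, 30 along y, and stands from 4 to 58 above the underside. The point is on the middle line, 12 ahead of the rear edge, 168 behind the nose. x points to the nose, y left, z up. Home, it stands 59 to 77 in front of the tester's face.
- tray_nose (a point): Middle of the wanted tray's nose (front edge), 8 above its underside. The tray is 180 long, 84 wide, about 250 g, its plate 4 thick with a rim 16 high round the front part and 6 mm round nose corners. It starts flat on the bench, left or right of the tester.
- tray: The wanted tray itself; origin under the middle of its plate, 90 from either end; axes as tray_handle.
- empty_tray_handle (a point): The same point on the empty tray: the same shape and grey colour but with no board. Leave it.
- home_pin (a joint): Small green pin in a black window on the tester's roof, about 95 behind the face and 20 right of the middle. It rises as the tray's nose pushes in a light plunger (under 1 N) over the last 10 mm before the back stop: 0 = flush, 0.010 m = tray hard against the stop. At 0.0075 or more the tray counts as home.
- clamp (a joint): Red-balled clamp lever on a grey block on the tester's roof, 60 from pivot to ball centre: 0 = leaning 0.5 rad to the front, 1.0 rad = thrown over, leaning 0.5 rad to the back. It stays where it is left and moves with a light push (1 to 2 N). Its pivot axis, parallel to the tester's y, lies 45 behind the face, 22 above the roof; the lever is 55 right of the middle.
- clamp_tip (a point): Centre of the red ball (26 across) at the lever's end; moves with it.
- multimeter: Red multimeter, 170 x 85 x 39, origin under its centre. Leave it.
- spool: Metal solder spool, 60 across, 50 high, standing. Leave it.
- parts_box: Clear parts box with white lid, 116 x 86 x 68. Leave it.
- screwdriver: Screwdriver, 160 long, lying along its x. Leave it.
- cutters: Orange-handled cutters, 130 long, 12 high, lying. Leave them.
- marker: Blue and green marker, 128 long, 13 thick, lying. Leave it.
Mind the look-alikes: they are no part of the job. Leave any pink or turquoise look-alike of the tray alone.

How it is judged:
By the outcome, as a careful person would: the job done as asked, in the order asked, and still so for the second after the job is handed in, with the robot touching nothing.
It also fails if it takes over 72 s, if anything falls off the work surface, if the arm or the gripper's body presses on something with over 40 N, if the wrist force passes 120 N, or if a joint passes its speed limit or range.

## Working session

There is one attempt and no reset: what is moved stays moved. The work goes in short steps, Python scripts to look and compute and a shell command to move; the robot and the scene stay as the last step left them, time stands still between calls to the robot, and variables do not carry over. Pictures are saved under pics/ and viewed, about 8 in all and at most 12, crops included, and the job is handed in when it is done.

```bash
ls; mkdir -p pics
python3 - <<'E'
from plant import r
import cv2,numpy as np
s=r.get_state();print(s)
for n in("scene","top"):
    d=r.snapshot(n);cv2.imwrite(f"pics/{n}0.png",d["image"][:,:,::-1]);print(n,d["mtx"].tolist(),d["R"].tolist(),d["t"])
    np.savez(f"{n}.npz",K=d["mtx"],R=d["R"],t=d["t"])
E
```

```text
pics
{'clock': 0.0, 'q': array([-1.22920061,  0.68997697, -0.19449911,  1.56630511,  0.15731361,
        0.9024685 , -0.21509559]), 'qd': array([-2.86937953e-04, -1.38363131e-03, -5.06607401e-06,  9.93307262e-04,
        9.06077452e-04, -8.59691578e-05,  7.37557258e-04]), 'joint_torque': array([ 2.40491945e-04, -5.27553749e+01, -1.26716472e+00, -1.53431386e+01,
       -5.26967773e-02,  6.47426277e-03,  1.81672212e-04]), 'tool_pos': array([0.18922549, 0.59504935, 0.24592437]), 'eef_rot': array([ 8.07118482e-01,  5.90388835e-01, -6.68284977e-04,  5.77441162e-04]), 'contact_force': array([0.48233286, 0.46785297, 0.81471724]), 'moment': array([ 0.04506214, -0.04504351, -0.02244334]), 'opening': 0.9991424691974062}
scene [[414.71683829044946, 0.0, 253.71464463563723], [0.0, 414.71683829044946, 197.29488852411868], [0.0, 0.0, 1.0]] [[0.49463623462205136, 0.8689997654889161, 0.013206172008868823], [0.7468000464381834, -0.4172093352024271, -0.5179054559085817], [-0.44454998148559866, 0.26603717447033154, -0.8553359198355907]] [-0.25982392 -0.34007331  1.79380257]
top [[386.4921019709182, 0.0, 258.2469584175843], [0.0, 386.4921019709182, 194.68008212204202], [0.0, 0.0, 1.0]] [[0.02808443758232347, -0.9994453699183153, 0.017894605738225176], [-0.9981540511744404, -0.029003536769059715, -0.053359956699176245], [0.053849368517529916, -0.016362988838465337, -0.998414992929561]] [-0.02070367  0.50911437  1.24843934]
```

View pics/top0.png

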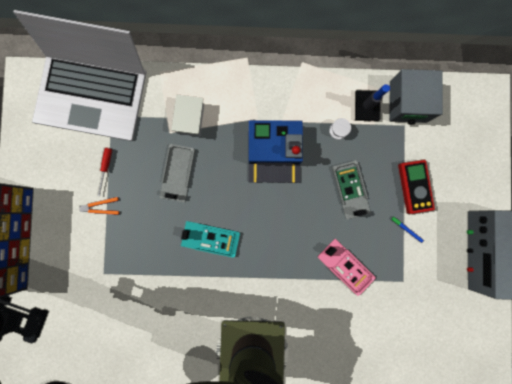

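View pics/scene0.png

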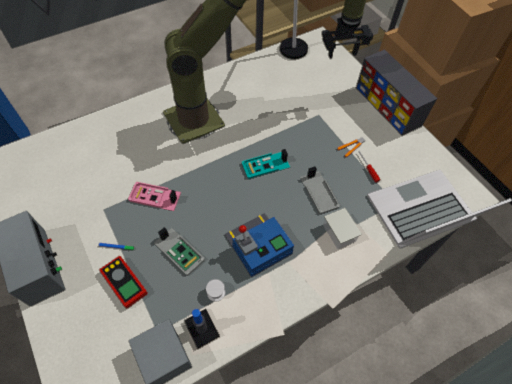

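Top view: wanted tray (grey, green board) at about (352,187), handle at (361,212); tester at (275,150), apron edge at row ~181; lever ball at (296,150). I'll enlarge that area.

Run:
```python
import cv2
i=cv2.imread("pics/top0.png")[112:228,240:390]
cv2.imwrite("pics/c1.png",cv2.resize(i,None,fx=5,fy=5,interpolation=cv2.INTER_CUBIC))
```

```text
(no output)
```

View pics/c1.png

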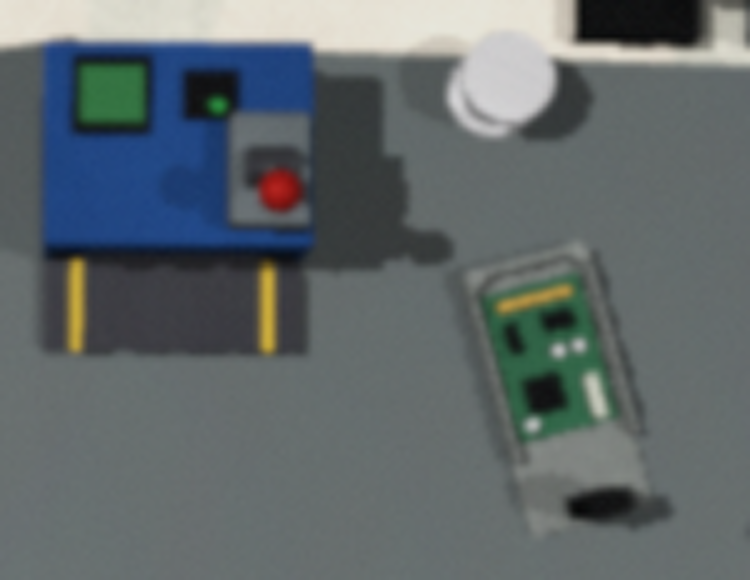

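```bash
cat > h.py <<'E'
import numpy as np
def ray(f,uv,z):
    d=np.load(f+".npz");K,R,t=d["K"],d["R"],d["t"]
    c=-R.T@t; v=R.T@np.linalg.solve(K,[*uv,1.]); return c+v*(z-c[2])/v[2]
E
python3 - <<'E'
from h import *
P=dict(apL=(42,352,.008),apR=(306,352,.008),rFL=(45,245,.078),rFR=(312,245,.078),rBL=(45,42,.078),rBR=(312,42,.078),ball=(280,190,.1527),
nL=(465,272,.016),nR=(583,241,.016),bL=(533,533,.004),bR=(648,505,.004),h=(602,502,.058))
for k,(u,v,z) in P.items():
    print(k,ray("top",(240+u/5-.4,112+v/5-.4),z).round(4))
E
```

```text
apL [0.5505 0.0286 0.008 ]
apR [ 0.5557 -0.1452  0.008 ]
rFL [0.6114 0.0279 0.078 ]
rFR [ 0.6165 -0.1386  0.078 ]
rBL [0.7392 0.0317 0.078 ]
rBR [ 0.7446 -0.1358  0.078 ]
ball [ 0.6374 -0.1095  0.1527]
nL [ 0.6108 -0.2476  0.016 ]
nR [ 0.6336 -0.3252  0.016 ]
bL [ 0.4409 -0.2981  0.004 ]
bR [ 0.4615 -0.374   0.004 ]
h [ 0.4617 -0.3283  0.058 ]
```

```bash
cat >> h.py <<'E'
from scipy.spatial.transform import Rotation as Ro
YAW=0.030; O=np.array([.6135,-.0558,0]); TX=np.array([np.cos(YAW),np.sin(YAW),0]); TY=np.array([-np.sin(YAW),np.cos(YAW),0])
def go(s,targets):
    """print tool-frame turn and shift to world targets (pos, angle of tool x), tool down"""
    R0=Ro.from_quat(s["eef_rot"]);p=np.array(s["tool_pos"])
    for q,a in targets:
        c,n=np.cos(a),np.sin(a)
        R1=Ro.from_matrix(np.array([[c,n,0],[n,-c,0],[0,0,-1]]).T)
        print("w",(R0.inv()*R1).as_rotvec().round(4),"t",R0.inv().apply(np.array(q)-p).round(4))
def tf(p): d=np.array(p)-O; return np.array([d@TX,d@TY,d[2]]).round(4)
def tw(x,y,z): return O+TX*x+TY*y+np.array([0,0,z])
E
python3 - <<'E'
from h import *
from plant import r
go(r.get_state(),[((.5,.25,.24),1.855),((.461,-.333,.24),1.855)])
E
```

```text
w [-4.000e-04  1.600e-03 -5.919e-01] t [-0.2348  0.4007  0.0064]
w [-4.000e-04  1.600e-03 -5.919e-01] t [-0.8022  0.5401  0.0073]
```

```bash
R='[[0,0,-0.592],[-0.235,0.401,0.006],1]'; python3 -m pendant '[[[0,0,-0.592],[-0.235,0.401,0.006],1],[[0,0,-0.592],[-0.235,0.401,0.006],1],[[0,0,-0.592],[-0.235,0.401,0.006],1],[[0,0,-0.592],[-0.235,0.401,0.006],1],[[0,0,-0.592],[-0.235,0.401,0.006],1],[[0,0,-0.592],[-0.235,0.401,0.006],1],[[0,0,-0.592],[-0.235,0.401,0.006],1],[[0,0,-0.592],[-0.235,0.401,0.006],1],[[0,0,-0.592],[-0.235,0.401,0.006],1],[[0,0,-0.592],[-0.235,0.401,0.006],1]]'
python3 - <<'E'
from h import *
from plant import r
s=r.get_state();print(s["q"])
go(s,[((.461,-.333,.2),1.855)])
E
```

```text
clock: 1.1
tool_pos: [0.5043, 0.2435, 0.2399]
eef_rot: [0.604, 0.797, -0.001, 0.002]
contact_force: [0.1, -0.6, 0.1]
opening: 1.0
[-0.28803226  0.63261668 -0.41173178  1.76493852  0.33695797  0.81572128
  0.98283227]
w [-0.0001  0.0046 -0.0095] t [-0.5429 -0.198   0.0424]
```

```bash
python3 -m pendant '[[[0,0.005,-0.01],[-0.543,-0.198,0.042],1],[[0,0.005,-0.01],[-0.543,-0.198,0.042],1],[[0,0.005,-0.01],[-0.543,-0.198,0.042],1],[[0,0.005,-0.01],[-0.543,-0.198,0.042],1],[[0,0.005,-0.01],[-0.543,-0.198,0.042],1],[[0,0.005,-0.01],[-0.543,-0.198,0.042],1],[[0,0.005,-0.01],[-0.543,-0.198,0.042],1],[[0,0.005,-0.01],[-0.543,-0.198,0.042],1],[[0,0.005,-0.01],[-0.543,-0.198,0.042],1],[[0,0.005,-0.01],[-0.543,-0.198,0.042],1]]'
python3 -m pendant '[[[0,0,0],[-0.08,-0.03,0],1],[[0,0,0],[-0.08,-0.03,0],1],[[0,0,0],[-0.08,-0.03,0],1]]'
python3 - <<'E'
from h import *
from plant import r
import cv2
s=r.get_state();print(s["q"],s["tool_pos"])
go(s,[((.461,-.333,.2),1.855)])
d=r.snapshot("wrist");cv2.imwrite("pics/w1.png",d["image"][:,:,::-1]);print(d["mtx"].tolist(),d["T_tool_cam"].tolist())
np.savez("w1.npz",K=d["mtx"],T=d["T_tool_cam"],p=s["tool_pos"],q=s["eef_rot"])
E
```

```text
clock: 2.1
tool_pos: [0.4674, -0.2486, 0.2042]
eef_rot: [0.595, 0.803, 0.002, -0.002]
contact_force: [1.0, -0.0, 0.2]
opening: 1.0
clock: 2.4
tool_pos: [0.4602, -0.3389, 0.2031]
eef_rot: [0.6, 0.8, -0.0, -0.002]
contact_force: [-1.1, 0.8, 0.1]
opening: 1.002
[ 0.83355541  0.70830213 -0.47903716  1.76357779  0.43916016  0.78112474
  1.99032627] [ 0.46016566 -0.33893732  0.20311862]
w [-0.002  -0.0025  0.0005] t [0.0055 0.0025 0.0031]
[[282.2963867169635, 0.0, 258.3233180302441], [0.0, 282.2963867169635, 192.79617097683], [0.0, 0.0, 1.0]] [[0.9999996561134414, -0.0006993603801145273, -0.00044572194862874917, -9.404962538928086e-05], [0.0007976466548268319, 0.958201183494196, 0.28609413784650317, -0.07348724931128936], [0.00022700839369250785, -0.2860943949911962, 0.9582014118241577, -0.13794926686561473], [0.0, 0.0, 0.0, 1.0]]
```

View pics/w1.png

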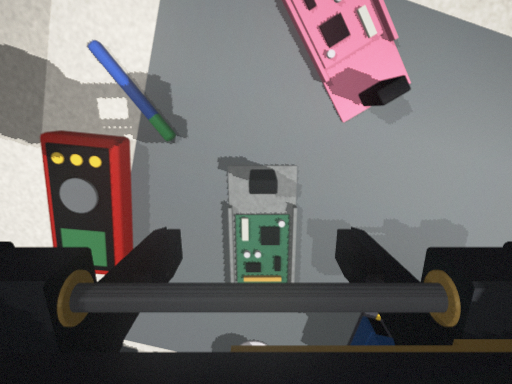

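Wrist view: the handle is at about (263,182), the tray's sides run straight down the picture (yaw right), and the board lies below it.

```bash
cat >> h.py <<'E'
def wray(f,uv,z):
    d=np.load(f+".npz");R=Ro.from_quat(d["q"]).as_matrix();T=d["T"]
    v=R@T[:3,:3]@np.linalg.solve(d["K"],[*uv,1.]);c=d["p"]+R@T[:3,3]
    return c+v*(z-c[2])/v[2]
E
python3 - <<'E'
from h import *
from plant import r
import cv2
i=cv2.imread("pics/w1.png")[155:205,235:290].max(2)
ys,xs=np.where(i<45);print("dark",xs.min()+235,xs.max()+235,ys.min()+155,ys.max()+155)
for v in range(160,202,3): print(v,i[v-155,28],end="; ")
print()
F=np.array([np.cos(.284),np.sin(.284),0]);L=np.array([-F[1],F[0],0])
for uv,z in[((263.5,193),.058),((263.5,185),.058),((263,166),.004),((230,207),.016),((297,207),.016)]:
    q=wray("w1",uv,z);print(uv,q.round(4), (q-[.461,-.333,0])@F,(q-[.461,-.333,0])@L)
E
```

```text
dark 252 274 170 179
160 144; 163 142; 166 100; 169 75; 172 47; 175 46; 178 45; 181 53; 184 56; 187 53; 190 55; 193 75; 196 163; 199 162; 
(263.5, 193) [ 0.4691 -0.3305  0.058 ] 0.008495136057242529 0.00010164496256796716
(263.5, 185) [ 0.4608 -0.333   0.058 ] -0.00016735621464439808 5.7622802619528794e-05
(263, 166) [ 0.4517 -0.3352  0.004 ] -0.009591337517530949 0.0004777002584026648
(230, 207) [ 0.5093 -0.3603  0.016 ] 0.038754690348281454 -0.039763055196291114
(297, 207) [ 0.4865 -0.2818  0.016 ] 0.03883157601897865 0.04196851204684544
```

```bash
python3 -m pendant '[[[0,0,0],[0.006,0.002,0.03],1],[[0,0,0],[0.006,0.002,0.07],1],[[0,0,0],[0.006,0.002,0.11],1],[[0,0,0],[0.006,0.002,0.14],1],[[0,0,0],[0.006,0.002,0.16],1],[[0,0,0],[0.006,0.002,0.16],1],[[0,0,0],[0.006,0.002,0.16],1]]'
python3 - <<'E'
from h import *
from plant import r
s=r.get_state()
go(s,[((.461,-.333,.024),1.855)])
E
```

```text
clock: 3.15
tool_pos: [0.4629, -0.3237, 0.0445]
eef_rot: [0.595, 0.804, 0.002, -0.002]
contact_force: [-0.3, -0.4, -0.2]
opening: 1.0
w [ 0.0006 -0.0062  0.0123] t [-0.0084 -0.0046  0.0204]
```

```bash
python3 -m pendant '[[[0,-0.006,0.012],[-0.008,-0.005,0.0],1],[[0,-0.006,0.012],[-0.008,-0.005,0.01],1],[[0,-0.006,0.012],[-0.008,-0.005,0.02],1],[[0,-0.006,0.012],[-0.008,-0.005,0.02],1],[[0,-0.006,0.012],[-0.008,-0.005,0.02],1]]'
python3 - <<'E'
from h import *
from plant import r
s=r.get_state()
go(s,[((.461,-.333,.024),1.855)])
E
```

```text
clock: 3.65
tool_pos: [0.4594, -0.3343, 0.0237]
eef_rot: [0.601, 0.8, -0.0, -0.0]
contact_force: [0.1, -0.1, -1.1]
opening: 0.998
w [-0.0005  0.0002 -0.0019] t [ 0.0008  0.0019 -0.0003]
```

```bash
python3 -m pendant '[[[0,0,0],[0.001,0.002,0],0.2],[[0,0,0],[0.001,0.002,0],0.2],[[0,0,0],[0.001,0.002,0],0.2],[[0,0,0],[0.001,0.002,0],0.2],[[0,0,0],[0.001,0.002,0],0.2],[[0,0,0],[0.001,0.002,0],0.2],[[0,0,0],[0.001,0.002,0],0.2],[[0,0,0],[0.001,0.002,0],0.2]]' 50
python3 -m pendant '[[[0,0,0],[0,0,-0.01],0.2],[[0,0,0],[0,0,-0.025],0.2],[[0,0,0],[0,0,-0.04],0.2],[[0,0,0],[0,0,-0.04],0.2],[[0,0,0],[0,0,-0.04],0.2]]'
python3 - <<'E'
from h import *
from plant import r
import cv2
s=r.get_state();print(s["moment"],s["q"],s["tool_pos"])
d=r.snapshot("wrist");e=r.snapshot("scene")
a=d["image"][:,:,::-1];b=cv2.resize(e["image"][200:320,120:320][:,:,::-1],None,fx=3,fy=3)
cv2.imwrite("pics/w2.png",np.hstack([cv2.resize(a[100:330,150:380],(360,360)),b[:,60:420]]))
E
```

```text
clock: 4.45
tool_pos: [0.4613, -0.3332, 0.024]
eef_rot: [0.601, 0.799, -0.0, 0.0]
contact_force: [-0.3, -0.3, -0.3]
opening: 0.337
clock: 4.95
tool_pos: [0.4614, -0.3333, 0.0647]
eef_rot: [0.601, 0.799, -0.0, 0.001]
contact_force: [-0.1, 0.3, -2.0]
opening: 0.336
[ 0.02530311  0.21875383 -0.03574876] [ 0.73641862  0.90335488 -0.33128366  1.85774408  0.5908338   0.47778353
  1.84267305] [ 0.46136053 -0.33326331  0.06468542]
```

View pics/w2.png

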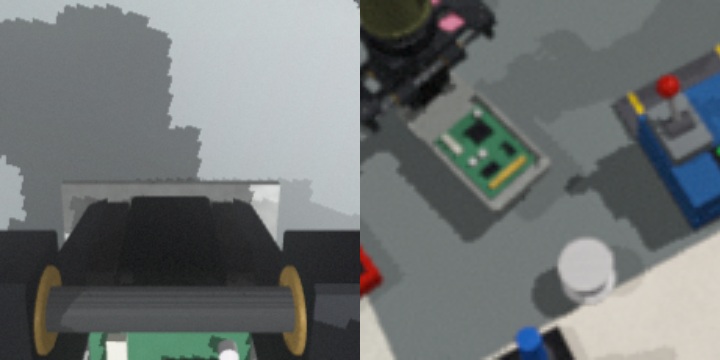

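Run:
```python
from h import *
from plant import r
s=r.get_state()
a=YAW+np.pi/2
go(s,[((.42,-.333,.0647),1.855),((.42,-.333,.0647),a),(tw(-.192,-.014,.0647),a),(tw(-.192,-.014,.036),a)])
```

```text
w [-0.0007  0.0005 -0.002 ] t [ 0.0113 -0.0392 -0.0009]
w [-0.0006  0.0005  0.2522] t [ 0.0113 -0.0392 -0.0009]
w [-0.0006  0.0005  0.2522] t [ 0.258   0.0344 -0.0011]
w [-0.0006  0.0005  0.2522] t [0.258  0.0344 0.0276]
```

```bash
python3 -m pendant '[[[0,0,0],[0.005,-0.015,0],0.2],[[0,0,0.08],[0.011,-0.039,0],0.2],[[0,0,0.16],[0.04,-0.031,0],0.2],[[0,0,0.252],[0.07,-0.022,0],0.2],[[0,0,0.252],[0.11,-0.01,0],0.2],[[0,0,0.252],[0.15,0.002,0],0.2],[[0,0,0.252],[0.19,0.014,0],0.2],[[0,0,0.252],[0.22,0.023,0],0.2],[[0,0,0.252],[0.245,0.0305,0],0.2],[[0,0,0.252],[0.258,0.0344,0],0.2]]'
python3 -m pendant '[[[0,0,0],[0,0,0],0.2],[[0,0,0],[0,0,0],0.2],[[0,0,0],[0,0,0],0.2]]'
python3 - <<'E'
from h import *
from plant import r
import cv2
s=r.get_state();print(s["q"],s["moment"],tf(s["tool_pos"]))
a=YAW+np.pi/2
go(s,[(tw(-.192,-.014,.036),a)])
d=r.snapshot("top");b=d["image"][112:232,215:345][:,:,::-1]
cv2.imwrite("pics/t2.png",cv2.resize(b,None,fx=5,fy=5,interpolation=cv2.INTER_CUBIC))
E
```

```text
clock: 6.05
tool_pos: [0.4221, -0.0763, 0.0633]
eef_rot: [0.695, 0.719, -0.0, -0.001]
contact_force: [0.4, 0.3, -2.3]
opening: 0.333
clock: 6.35
tool_pos: [0.4222, -0.0814, 0.0637]
eef_rot: [0.697, 0.717, -0.001, 0.0]
contact_force: [-0.1, -0.7, -2.9]
opening: 0.332
[ 0.10289408  0.83058793 -0.03423335  2.27705613  0.66614144  0.0438289
  1.01323336] [0.03299408 0.13628455 0.00410261] [-0.1919 -0.0198  0.0637]
w [-0.0004  0.0018 -0.0017] t [ 0.0059 -0.0001  0.0276]
```

View pics/t2.png

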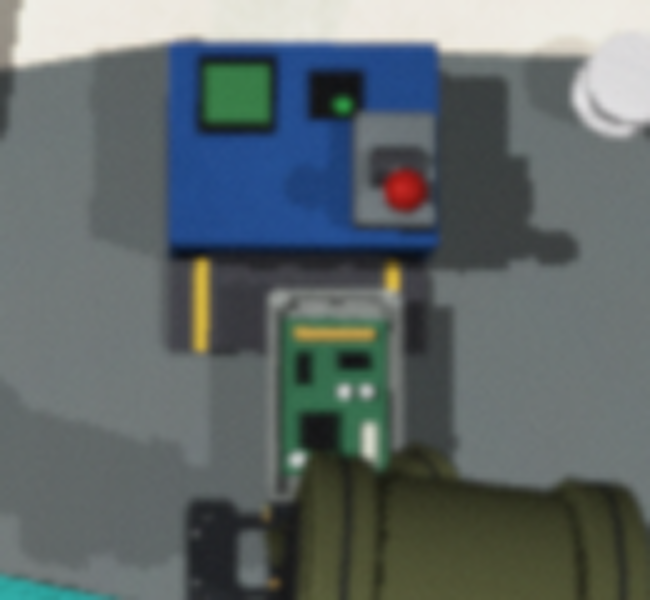

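Top view: tray held straight ahead of the tester, nose mid at crop (335,292), right of the middle; q6 is near its limit, so I go forward while lowering.

```bash
python3 - <<'E'
from h import *
for u,v in[(268,292),(402,292),(335,290),(275,480)]:
    print(tf(ray("top",(215+u/5-.4,112+v/5-.4),.056)))
E
python3 -m pendant '[[[0,0,0],[0.005,0.006,0.006],0.2],[[0,0,0],[0.005,0.01,0.012],0.2],[[0,0,0],[0.005,0.013,0.018],0.2],[[0,0,0],[0.005,0.014,0.024],0.2],[[0,0,0],[0.005,0.014,0.024],0.2],[[0,0,0],[0.005,0.014,0.024],0.2]]'
python3 - <<'E'
from h import *
from plant import r
s=r.get_state();print(s["q"],s["moment"],tf(s["tool_pos"]))
a=YAW+np.pi/2
go(s,[(tw(-.178,-.014,.036),a)])
E
```

```text
[-0.0264  0.0218  0.056 ]
[-0.0264 -0.0633  0.056 ]
[-0.0252 -0.0207  0.056 ]
[-0.1455  0.0178  0.056 ]
clock: 7.0
tool_pos: [0.4361, -0.0757, 0.0395]
eef_rot: [0.697, 0.717, -0.001, 0.0]
contact_force: [-0.8, -0.5, -2.9]
opening: 0.338
[ 0.10058578  0.88616776 -0.05430539  2.24351315  1.28046525  0.04515976
  0.38562367] [0.02161068 0.15869069 0.07990888] [-0.1779 -0.0145  0.0395]
w [-0.0004  0.0012 -0.0012] t [ 0.0005 -0.0001  0.0035]
```

```bash
for k in 1; do python3 -m pendant '[[[0,0,0],[0,0,0.003],0.2],[[0,0,0],[0,0,0.005],0.2],[[0,0,0],[0,0,0.005],0.2],[[0,0,0],[0,0,0.005],0.2]]'; done
python3 -m pendant '[[[0,0,0],[0,0,0.001],0.2],[[0,0,0],[0,0,0.002],0.2],[[0,0,0],[0,0,0.002],0.2],[[0,0,0],[0,0,0.002],0.2]]'
python3 - <<'E'
from h import *
from plant import r
s=r.get_state();print(s["q"],s["moment"],tf(s["tool_pos"]))
E
```

```text
clock: 7.4
tool_pos: [0.4361, -0.0752, 0.0349]
eef_rot: [0.697, 0.717, -0.0, 0.0]
contact_force: [-0.4, 0.0, -1.5]
opening: 0.333
clock: 7.8
tool_pos: [0.4362, -0.0748, 0.0328]
eef_rot: [0.696, 0.718, -0.0, 0.0]
contact_force: [-0.0, -0.3, -3.3]
opening: 0.334
[ 0.12646666  0.9009789  -0.0987533   2.24276418  1.56692954  0.07804562
  0.09885629] [0.05628014 0.168723   0.01280876] [-0.1778 -0.0136  0.0328]
```

```bash
python3 -m pendant '[[[0,0,0],[-0.001,0.003,0],0.2],[[0,0,0],[-0.001,0.006,0],0.2],[[0,0,0],[-0.001,0.009,0],0.2],[[0,0,0],[-0.001,0.012,0],0.2],[[0,0,0],[-0.001,0.015,0],0.2],[[0,0,0],[-0.001,0.018,0],0.2],[[0,0,0],[-0.001,0.018,0],0.2]]'
python3 - <<'E'
from h import *
from plant import r
s=r.get_state();print(s["q"],s["moment"],tf(s["tool_pos"]))
E
```

```text
clock: 8.5
tool_pos: [0.4547, -0.0752, 0.0328]
eef_rot: [0.697, 0.718, -0.0, 0.0]
contact_force: [-0.9, 0.0, -3.4]
opening: 0.331
[ 0.20111411  0.90620804 -0.22329746  2.1856031   1.23807862  0.18614923
  0.4299609 ] [0.03757546 0.20755126 0.00200529] [-0.1593 -0.0147  0.0328]
```

Nose 9 mm in, no contact. On another 20 mm, slowly.

```bash
python3 -m pendant '[[[0,0,0],[0,0.002,0],0.2],[[0,0,0],[0,0.004,0],0.2],[[0,0,0],[0,0.006,0],0.2],[[0,0,0],[0,0.008,0],0.2],[[0,0,0],[0,0.01,0],0.2],[[0,0,0],[0,0.01,0],0.2]]'
python3 -m pendant '[[[0,0,0],[0,0.002,0],0.2],[[0,0,0],[0,0.004,0],0.2],[[0,0,0],[0,0.006,0],0.2],[[0,0,0],[0,0.008,0],0.2],[[0,0,0],[0,0.01,0],0.2],[[0,0,0],[0,0.01,0],0.2]]'
python3 - <<'E'
from h import *
from plant import r
s=r.get_state();print(s["q"],s["moment"],tf(s["tool_pos"]))
E
```

```text
clock: 9.1
tool_pos: [0.4646, -0.0749, 0.0328]
eef_rot: [0.696, 0.718, -0.0, 0.0]
contact_force: [0.8, -0.3, -2.1]
opening: 0.338
clock: 9.7
tool_pos: [0.4746, -0.0746, 0.0328]
eef_rot: [0.696, 0.718, -0.0, 0.0]
contact_force: [0.1, 0.4, -1.8]
opening: 0.337
[ 0.25751282  0.91898337 -0.32396923  2.1250505   1.13330164  0.28397058
  0.54002123] [ 0.00152822  0.20502418 -0.01666592] [-0.1394 -0.0146  0.0328]
```

```bash
python3 -m pendant '[[[0,0,0],[0.001,0,0],0.2],[[0,0,0],[0.002,0,0],0.2],[[0,0,0],[0.003,0,0],0.2],[[0,0,0],[0.003,0,0],0.2]]' | grep -E "tool_pos|force"
python3 -m pendant '[[[0,0,0],[0.001,0,0],0.2],[[0,0,0],[0.002,0,0],0.2],[[0,0,0],[0.002,0,0],0.2]]' | grep -E "tool_pos|force"
python3 - <<'E'
from h import *
from plant import r
s=r.get_state();print(s["moment"],tf(s["tool_pos"]))
E
```

```text
tool_pos: [0.474, -0.0713, 0.0328]
contact_force: [0.1, 0.0, -1.0]
tool_pos: [0.474, -0.0694, 0.0328]
contact_force: [0.2, 0.2, -3.0]
[-0.03114048  0.17619207 -0.02571016] [-0.1398 -0.0094  0.0328]
```

```bash
for k in 1; do python3 -m pendant '[[[0,0,0],[0.001,0,0],0.2],[[0,0,0],[0.002,0,0],0.2],[[0,0,0],[0.002,0,0],0.2]]' | grep -E "tool_pos|force"; done
python3 - <<'E'
from h import *
from plant import r
s=r.get_state();print(s["moment"],tf(s["tool_pos"]))
E
```

```text
tool_pos: [0.474, -0.0674, 0.0328]
contact_force: [-0.2, -0.1, -2.4]
[ 0.0378457   0.19337199 -0.0368819 ] [-0.1398 -0.0074  0.0328]
```

```bash
python3 -m pendant '[[[0,0,0],[0.001,0,0],0.2],[[0,0,0],[0.002,0,0],0.2],[[0,0,0],[0.002,0,0],0.2]]' | grep -E "tool_pos|force"
python3 - <<'E'
from h import *
from plant import r
s=r.get_state();print(s["moment"],tf(s["tool_pos"]))
E
```

```text
tool_pos: [0.474, -0.0653, 0.0328]
contact_force: [0.8, 0.3, -1.7]
[0.02425541 0.14233999 0.00418008] [-0.1398 -0.0053  0.0328]
```

```bash
cat > s.py <<'E'
from h import *
from plant import r
s=r.get_state();print("F",s["contact_force"].round(1),"M",s["moment"].round(2),tf(s["tool_pos"]))
E
python3 -m pendant '[[[0,0,0],[0.001,0,0],0.2],[[0,0,0],[0.002,0,0],0.2],[[0,0,0],[0.002,0,0],0.2]]' >/dev/null
python3 s.py
```

```text
F [ 0.   0.8 -1.6] M [0.02 0.13 0.04] [-0.1398 -0.0034  0.0328]
```

```bash
python3 -m pendant '[[[0,0,0],[0.001,0,0],0.2],[[0,0,0],[0.002,0,0],0.2],[[0,0,0],[0.002,0,0],0.2]]' >/dev/null
python3 s.py
```

```text
F [ 0.   0.8 -1.8] M [ 0.06  0.2  -0.01] [-0.1398 -0.0015  0.0328]
```

```bash
python3 -m pendant '[[[0,0,0],[0.001,0,0],0.2],[[0,0,0],[0.002,0,0],0.2],[[0,0,0],[0.002,0,0],0.2]]' >/dev/null
python3 s.py
```

```text
F [-1.1 -2.1 -1.4] M [-0.41  0.18 -0.27] [-0.1401 -0.0004  0.0327]
```

```bash
python3 -m pendant '[[[0,0,0],[0.001,0,0],0.2],[[0,0,0],[0.002,0,0],0.2],[[0,0,0],[0.002,0,0],0.2]]' >/dev/null
python3 s.py
```

```text
F [-0.7 -5.  -1.7] M [-1.02  0.26 -0.73] [-0.1404  0.0009  0.0327]
```

Wall felt with the handle at about y = −0.001 (5 N). Ease off 1.2 mm and slide along it.

```bash
python3 -m pendant '[[[0,0,0],[-0.0012,0,0],0.2],[[0,0,0],[-0.0012,0.002,0],0.2],[[0,0,0],[-0.0012,0.004,0],0.2],[[0,0,0],[-0.0012,0.006,0],0.2],[[0,0,0],[-0.0012,0.008,0],0.2],[[0,0,0],[-0.0012,0.01,0],0.2],[[0,0,0],[-0.0012,0.01,0],0.2]]' >/dev/null
python3 s.py
```

```text
F [-3.4 -4.5 -0.8] M [-1.02  0.74 -0.59] [-0.1314  0.0002  0.0326]
```

```bash
python3 -m pendant '[[[0,0,0],[0,0.002,0],0.2],[[0,0,0],[0,0.004,0],0.2],[[0,0,0],[0,0.006,0],0.2],[[0,0,0],[0,0.007,0],0.2],[[0,0,0],[0,0.007,0],0.2]]' >/dev/null
python3 s.py
```

```text
F [-4.5 -5.  -0.7] M [-1.02  0.71 -0.55] [-0.1247  0.      0.0325]
```

```bash
python3 -m pendant '[[[0,0,0],[-0.0015,0,0],0.2],[[0,0,0],[-0.0015,0,0],0.2],[[0,0,0],[-0.0015,0,0],0.2]]' >/dev/null
python3 s.py
```

```text
F [-3.2 -3.7 -1.9] M [-0.78  0.74 -0.42] [-0.1236 -0.0005  0.0326]
```

```bash
python3 -m pendant '[[[0,0,0],[0,0.002,0],0.2],[[0,0,0],[0,0.004,0],0.2],[[0,0,0],[0,0.006,0],0.2],[[0,0,0],[0,0.006,0],0.2]]' >/dev/null
python3 s.py
```

```text
F [-3.  -4.7 -2.6] M [-0.8   0.62 -0.45] [-0.1165 -0.0004  0.0327]
```

```bash
cat >> s.py <<'E'
x=Ro.from_quat(s["eef_rot"]).as_matrix()[:,0];print("yaw",np.arctan2(x[1],x[0])-np.pi/2-YAW, "open",s["opening"],"t",s["clock"])
E
python3 s.py
python3 -m pendant '[[[0,0,0],[-0.0015,0,0],0.2],[[0,0,0],[-0.0015,0,0],0.2],[[0,0,0],[-0.0015,0,0],0.2]]' >/dev/null
python3 s.py
```

```text
F [-3.  -4.7 -2.6] M [-0.8   0.62 -0.45] [-0.1165 -0.0004  0.0327]
yaw -9.234031489732675e-05 open 0.3378778803329927 t 14.1
F [ 0.1 -1.3 -3.2] M [-0.43  0.33 -0.31] [-0.116  -0.001   0.0329]
yaw 0.0010539479464873047 open 0.3361126670111714 t 14.4
```

```bash
python3 -m pendant '[[[0,0,0],[0,0.002,0],0.2],[[0,0,0],[0,0.004,0],0.2],[[0,0,0],[0,0.006,0],0.2],[[0,0,0],[0,0.006,0],0.2]]' >/dev/null
python3 s.py
```

```text
F [ 0.5 -0.3 -2.6] M [-0.24  0.17 -0.11] [-0.1099 -0.0013  0.0329]
yaw 0.0007149805898558903 open 0.3394868326898917 t 14.8
```

```bash
python3 -m pendant '[[[0,0,0],[0,0.002,0],0.2],[[0,0,0],[0,0.004,0],0.2],[[0,0,0],[0,0.006,0],0.2],[[0,0,0],[0,0.008,0],0.2],[[0,0,0],[0,0.008,0],0.2]]' >/dev/null
python3 s.py
```

```text
F [-0.7  0.2 -1.7] M [-0.05  0.12 -0.04] [-0.1022 -0.0015  0.0328]
yaw 0.0003620200717180666 open 0.341088252314907 t 15.3
```

```bash
python3 -m pendant '[[[0,0,0],[0,0.002,0],0.2],[[0,0,0],[0,0.004,0],0.2],[[0,0,0],[0,0.006,0],0.2],[[0,0,0],[0,0.008,0],0.2],[[0,0,0],[0,0.008,0],0.2]]' >/dev/null
python3 s.py
```

```text
F [ 0.4 -0.7 -2.6] M [-0.03  0.11 -0.02] [-0.0943 -0.0017  0.0328]
yaw 0.00016107199893247715 open 0.3385765864824296 t 15.8
```

```bash
python3 -m pendant '[[[0,0,0],[0,0.002,0],0.2],[[0,0,0],[0,0.004,0],0.2],[[0,0,0],[0,0.006,0],0.2],[[0,0,0],[0,0.008,0],0.2],[[0,0,0],[0,0.01,0],0.2],[[0,0,0],[0,0.01,0],0.2]]' >/dev/null
python3 s.py
```

```text
F [-0.4 -1.3 -2.1] M [ 0.12  0.14 -0.04] [-0.0844 -0.0018  0.0328]
yaw 6.0921976970967906e-05 open 0.33577820934965674 t 16.4
```

```bash
python3 -m pendant '[[[0,0,0],[0,0.001,0],0.2],[[0,0,0],[0,0.002,0],0.2],[[0,0,0],[0,0.003,0],0.2],[[0,0,0],[0,0.004,0],0.2],[[0,0,0],[0,0.004,0],0.2]]' >/dev/null
python3 s.py
```

```text
F [-0.1 -0.2 -3.6] M [0.03 0.23 0.  ] [-0.0807 -0.0018  0.0327]
yaw 0.0001759620516319782 open 0.336010747070938 t 16.9
```

```bash
python3 -m pendant '[[[0,0,0],[0,0.001,0],0.2],[[0,0,0],[0,0.002,0],0.2],[[0,0,0],[0,0.003,0],0.2],[[0,0,0],[0,0.004,0],0.2],[[0,0,0],[0,0.004,0],0.2]]' >/dev/null
python3 s.py
```

```text
F [-0.4  0.2 -2.7] M [ 0.02  0.2  -0.03] [-0.0766 -0.0018  0.0327]
yaw 8.370047893915822e-05 open 0.3383996428934592 t 17.4
```

```bash
python3 -m pendant '[[[0,0,0],[0,0.001,0],0.2],[[0,0,0],[0,0.002,0],0.2],[[0,0,0],[0,0.003,0],0.2],[[0,0,0],[0,0.003,0],0.2]]' >/dev/null
python3 s.py
```

```text
F [-2.6  0.4 -1.8] M [ 0.08  0.67 -0.01] [-0.0746 -0.0018  0.0326]
yaw 0.0002914238202014474 open 0.3370753393978185 t 17.8
```

```bash
python3 -m pendant '[[[0,0,0],[0,0.001,0],0.2],[[0,0,0],[0,0.002,0],0.2],[[0,0,0],[0,0.002,0],0.2]]' >/dev/null
python3 s.py
python3 - <<'E'
from plant import r
import cv2,numpy as np
o=[]
for n,(y,x) in(("top",(110,220)),("scene",(195,210))):
    d=r.snapshot(n)["image"][y:y+100,x:x+100,::-1];o.append(cv2.resize(d,(400,400),interpolation=cv2.INTER_CUBIC))
cv2.imwrite("pics/p3.png",np.hstack(o))
E
```

```text
F [-7.   0.7  1.5] M [ 0.14  1.3  -0.05] [-0.0746 -0.0018  0.0324]
yaw 0.00040091084930507503 open 0.33661693629729483 t 18.1
```

View pics/p3.png

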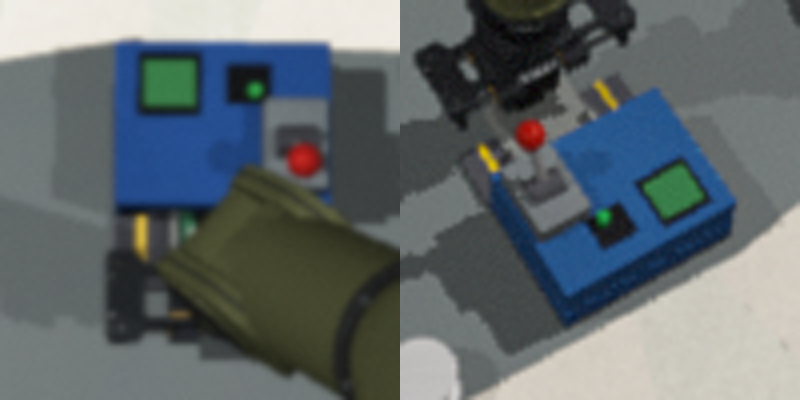

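The pin shows at (256,88) left and (603,217) right; measure its rise against the first picture.

```bash
cat > pin.py <<'E'
from h import *
from plant import r
import cv2
def cen(i,box):
    y0,y1,x0,x1=box;c=i[y0:y1,x0:x1].astype(float);w=np.clip(c[...,1]-np.maximum(c[...,0],c[...,2])-25,0,None)
    ys,xs=np.mgrid[y0:y1,x0:x1];return np.array([(w*xs).sum(),(w*ys).sum()])/w.sum(),w.sum()
B={"scene":(240,256,253,270),"top":(124,138,275,292)}
P=tw(.095,-.020,.078)
for n in B:
    d=np.load(n+".npz")
    pr=lambda X:(lambda c:(d["K"]@(c/c[2]))[:2])(d["R"]@X+d["t"])
    a=cen(cv2.imread(f"pics/{n}0.png")[:,:,::-1],B[n]);b=cen(r.snapshot(n)["image"],B[n])
    print(n,a,b,"shift",b[0]-a[0],"expected per 10mm",pr(P+[0,0,.01])-pr(P),pr(P))
E
python3 pin.py
```

```text
scene (array([260.23185012, 249.80562061]), np.float64(427.0)) (array([260.53275109, 248.93231441]), np.float64(458.0)) shift [ 0.30090097 -0.8733062 ] expected per 10mm [ 0.09211956 -1.22161502] [262.2162821  250.75083608]
top (array([283.15107914, 132.64028777]), np.float64(278.0)) (array([283.34624146, 132.05922551]), np.float64(439.0)) shift [ 0.19516232 -0.58106226] expected per 10mm [ 0.2530028 -0.7052364] [281.72723952 130.57650974]
```

```bash
python3 -m pendant '[[[0,0,0],[0,-0.001,0],0.2],[[0,0,0],[0,-0.001,0],0.2],[[0,0,0],[0,-0.001,0],0.6],[[0,0,0],[0,-0.001,0],0.6],[[0,0,0],[0,-0.001,0],0.6],[[0,0,0],[0,-0.001,0],0.6],[[0,0,0],[0,-0.001,0],0.6]]'
python3 s.py; python3 pin.py
```

```text
clock: 19.0
tool_pos: [0.5412, -0.0598, 0.0329]
eef_rot: [0.696, 0.718, -0.0, 0.001]
contact_force: [-0.3, 0.2, -0.5]
opening: 0.598
F [-0.3  0.2 -0.5] M [-0.03  0.   -0.02] [-0.0723 -0.0018  0.0329]
yaw 0.00013407352786723448 open 0.5983016014738793 t 19.0
scene (array([260.23185012, 249.80562061]), np.float64(427.0)) (array([260.53070175, 248.91885965]), np.float64(456.0)) shift [ 0.29885164 -0.88676096] expected per 10mm [ 0.09211956 -1.22161502] [262.2162821  250.75083608]
top (array([283.15107914, 132.64028777]), np.float64(278.0)) (array([283.35714286, 132.0437788 ]), np.float64(434.0)) shift [ 0.20606372 -0.59650897] expected per 10mm [ 0.2530028 -0.7052364] [281.72723952 130.57650974]
```

```bash
python3 -m pendant '[[[0,0,0],[0,0,-0.02],0.6],[[0,0,0],[0,0,-0.05],0.6],[[0,0,0],[0,0,-0.09],0.6],[[0,0,0],[0,0,-0.13],0.6],[[0,0,0],[0,0,-0.167],0.3],[[0,0,0],[-0.02,0,-0.167],0],[[0,0,0],[-0.053,0.01,-0.167],0],[[0,0,0],[-0.053,0.02,-0.167],0],[[0,0,0],[-0.053,0.02,-0.167],0],[[0,0,0],[-0.053,0.02,-0.167],0]]' >/dev/null
python3 s.py
python3 - <<'E'
from h import *
from plant import r
go(r.get_state(),[(tw(-.03,-.055,.151),YAW+np.pi/2)])
E
python3 pin.py
```

```text
F [-0.4 -0.2 -0.5] M [0.   0.   0.03] [-0.0531 -0.0532  0.1996]
yaw 0.001691154853033644 open 0.07534181108425556 t 20.1
w [-0.0006 -0.0003  0.0017] t [-0.0018  0.0231  0.0486]
scene (array([260.23185012, 249.80562061]), np.float64(427.0)) (array([260.52771619, 248.93348115]), np.float64(451.0)) shift [ 0.29586607 -0.87213946] expected per 10mm [ 0.09211956 -1.22161502] [262.2162821  250.75083608]
top (array([283.15107914, 132.64028777]), np.float64(278.0)) (array([283.35440181, 132.05191874]), np.float64(443.0)) shift [ 0.20332267 -0.58836903] expected per 10mm [ 0.2530028 -0.7052364] [281.72723952 130.57650974]
```

```bash
python3 -m pendant '[[[0,0,0],[-0.002,0.01,0.02],0],[[0,0,0],[-0.002,0.018,0.04],0],[[0,0,0],[-0.002,0.018,0.048],0],[[0,0,0],[-0.002,0.024,0.048],0],[[0,0,0],[-0.002,0.03,0.048],0],[[0,0,0],[-0.002,0.036,0.048],0],[[0,0,0],[-0.002,0.042,0.048],0],[[0,0,0],[-0.002,0.048,0.048],0],[[0,0,0],[-0.002,0.048,0.048],0]]' >/dev/null
python3 s.py
python3 -m pendant '[[[0,0,0],[0,0.006,0],0],[[0,0,0],[0,0.012,0],0],[[0,0,0],[0,0.018,0],0],[[0,0,0],[0,0.024,0],0],[[0,0,0],[0,0.03,0],0],[[0,0,0],[0,0.036,0],0],[[0,0,0],[0,0.036,0],0]]' >/dev/null
python3 s.py
```

```text
F [-0.3 -0.5  0.2] M [0.02 0.03 0.03] [-0.0037 -0.0566  0.1521]
yaw -0.00011414439342868898 open 0.0026378928557392414 t 21.1
F [ 0.1  0.3 -0.8] M [-0.   -0.01  0.02] [ 0.0324 -0.0566  0.1517]
yaw -6.456497526816096e-05 open 0.005726869110776888 t 21.8
```

```bash
python3 -m pendant '[[[0,0,0],[0,0.004,0],0],[[0,0,0],[0,0.008,0],0],[[0,0,0],[0,0.012,0],0],[[0,0,0],[0,0.016,0],0],[[0,0,0],[0,0.019,0],0],[[0,0,0],[0,0.019,0],0]]' >/dev/null
python3 s.py
python3 - <<'E'
from plant import r
import cv2,numpy as np
o=[]
for n,(y,x) in(("top",(110,220)),("scene",(195,210))):
    d=r.snapshot(n)["image"][y:y+100,x:x+100,::-1];o.append(cv2.resize(d,(400,400),interpolation=cv2.INTER_CUBIC))
cv2.imwrite("pics/p4.png",np.hstack(o))
E
```

```text
F [-0.3 -0.2 -0.1] M [ 0.06  0.11 -0.02] [ 0.0507 -0.0565  0.1517]
yaw 0.00014247089001043212 open 0.004279764451454507 t 22.4
```

View pics/p4.png

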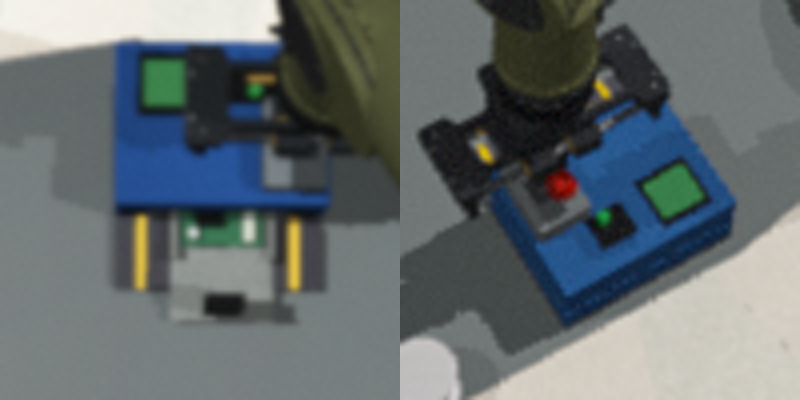

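The lever has moved to the back (ball now (563,186) in the right half); the tray is straight and home. Push on until the end stop is felt.

```bash
python3 -m pendant '[[[0,0,0],[0,0.002,0],0],[[0,0,0],[0,0.004,0],0],[[0,0,0],[0,0.004,0],0]]' >/dev/null
python3 s.py
python3 -m pendant '[[[0,0,0],[0,0.002,0],0],[[0,0,0],[0,0.003,0],0],[[0,0,0],[0,0.003,0],0]]' >/dev/null
python3 s.py
```

```text
F [-5.5  0.5  1.2] M [0.1  1.02 0.  ] [ 0.053  -0.0567  0.1516]
yaw 0.00041582026002598416 open 0.004290122779847651 t 22.8
F [-11.4  -0.5   6.3] M [0.09 2.41 0.01] [ 0.0533 -0.0566  0.1515]
yaw 0.0008456041645257539 open 0.005461078037545322 t 23.1
```

End stop felt at TCP x = 0.053 (predicted 0.052). Back off, up and clear, then check.

```bash
python3 -m pendant '[[[0,0,0],[0,-0.008,0],0],[[0,0,0],[0,-0.03,0],0],[[0,0,0],[0,-0.04,-0.03],0],[[0,0,0],[0,-0.06,-0.07],0],[[0,0,0],[0,-0.09,-0.11],0],[[0,0,0],[0.05,-0.12,-0.13],0],[[0,0,0],[0.1,-0.14,-0.13],0],[[0,0,0],[0.15,-0.15,-0.13],0],[[0,0,0],[0.2,-0.15,-0.13],0],[[0,0,0],[0.25,-0.15,-0.13],0]]' >/dev/null
python3 -m pendant '[[[0,0,0],[0.03,-0.03,0],0],[[0,0,0],[0.06,-0.03,0],0],[[0,0,0],[0.06,-0.03,0],0],[[0,0,0],[0.06,-0.03,0],0]]' >/dev/null
python3 s.py; python3 pin.py
python3 - <<'E'
from plant import r
import cv2,numpy as np
o=[]
for n,(y,x) in(("top",(110,220)),("scene",(195,210))):
    d=r.snapshot(n)["image"][y:y+100,x:x+100,::-1];o.append(cv2.resize(d,(400,400),interpolation=cv2.INTER_CUBIC))
cv2.imwrite("pics/p5.png",np.hstack(o))
E
```

```text
F [ 0.5  0.3 -0.4] M [0.02 0.   0.02] [-0.1219  0.239   0.2819]
yaw 0.0015236427226992533 open 0.007370314084532388 t 24.5
scene (array([260.23185012, 249.80562061]), np.float64(427.0)) (array([260.53350515, 249.01804124]), np.float64(388.0)) shift [ 0.30165504 -0.78757937] expected per 10mm [ 0.09211956 -1.22161502] [262.2162821  250.75083608]
top (array([283.15107914, 132.64028777]), np.float64(278.0)) (array([283.38662791, 132.08139535]), np.float64(344.0)) shift [ 0.23554877 -0.55889242] expected per 10mm [ 0.2530028 -0.7052364] [281.72723952 130.57650974]
```

View pics/p5.png

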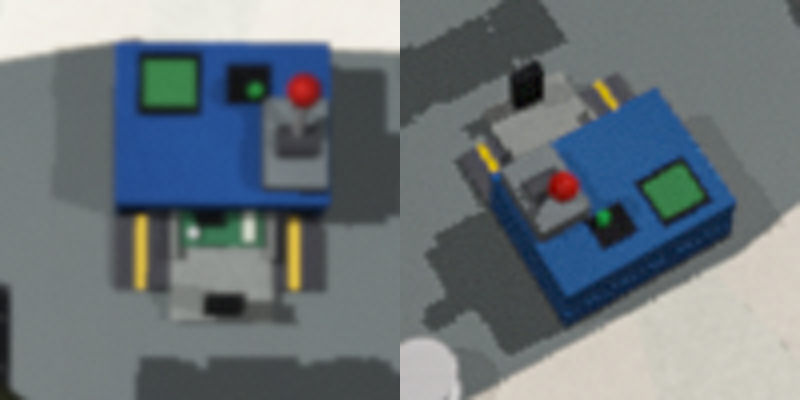

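The final pictures show the lever over the back (ball at (304,90) left), the tray straight in the bay with its handle at (225,305) as before, and the arm clear. Handing in.

```bash
python3 -c "
from plant import r
print(r.finish_job())"
```

```text
the job is handed in; nothing more can be done
None
```

The tray with the green board is in the tester against the back stop, the clamp lever is thrown fully to the back, and the arm has let go and stands clear. I handed the job in at about 24.5 s.

- **Tray:** I gripped it by the handle and set it over the apron right of the middle. I then felt the left wall at about 5 N and slid in until a hard stop with the nose about 93 mm in. The most force I read against the tester during loading was about 7 N, against the 25 N limit.
- **Home pin:** It looked about 7 to 8 mm up in both cameras, as a centroid on a pixel or less of movement. That is too coarse to prove the 7.5 mm needed by itself. My main evidence is the hard stop: 2 mm more of commanded push moved nothing. The pin reading did not change when I let go of the tray. In the last pictures it read slightly lower, about 6.5 to 8 mm. I put that down to the changed shadows, because the handle had not moved in the pictures.
- **Clamp:** The lever reached its end stop at the predicted position; I pushed about 11 N against it before backing off. The last picture shows the ball leaning to the back.
- **Other things:** I did not touch the empty tray or anything else on the bench. I did not check their positions again at the end.

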